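# Steady the rocking kit box with a wedge

### The arm

A 6-joint arm with a two-finger parallel gripper is mounted at the origin on the work surface. World frame = base frame: x ahead of the robot, y to its left, z up, the work surface at z = 0. Lengths are in mm, angles in rad, forces in N, time in s.
With the tool pointing down it reaches from about 350 to 775 mm from the base axis. Payload 7.3 kg.
Tool frame: the origin (TCP) lies midway between the tips of the shut fingers; the grasp point (between the pads) lies 19 mm behind it; z points along the fingers, y is the line along which they close (so a half turn about z gives the same grasp; the last joint's range is limited). The gripper opens to 92 mm and grips with 3 to 60 N. Pads are 19 mm wide; open, the fingers measure 130 mm over their backs; the gripper's body (75 mm by 190 mm) begins 47 mm behind the grasp point.
Start: joints at [1.082, 0.342, 1.524, -0, 1.275, -0.146], TCP at [176.452, 494.479, 226.741] pointing down, gripper open.
Joint ranges: [-2.53, 2.53], [-0.77, 2.02], [0.04, 2.7], [-1, 4.14], [0.28, 2.66], [-3.11, 3.11]. Speed limits (rad/s): [2.57, 2.57, 3.14, 3.14, 3.14, 3.14].

### API

Orientations are given as [roll, pitch, yaw] about the fixed x, y, z axes, in that order (R = Rz(yaw) Ry(pitch) Rx(roll)).
In Python, from plant import bot gives the robot as it stands. The module is installed in compiled form; this text tells all that it offers.
- The arm moves only by the shell command python3 -m crank 'ROWS' [OPENING]. ROWS is JSON, a list of rows, each a list of 6 numbers: the shift along the tool's x, y, z in m, then the turn, a rotation vector about the tool's x, y, z in rad. In form: [[dx, dy, dz, wx, wy, wz], ...]. A call has 1 to 5 rows; each row shifts and turns the commanded pose from where the row before left it, along the tool's axes as they then stand; what a row does not reach is not made up. A row lasts 1/8 s, in which the tool goes at most 62.5 mm and 10.7 degrees, less where a joint would pass 70% of its speed; a pose out of reach is approached as far as the arm can. A call is refused whole if a number of a shift passes 0.0625 or a number of a turn 0.188, either way. A call with a gripper value outside its range is refused whole. OPENING is the opening in per cent of the stroke, from 0 (shut) to 100 (fully open), set as the call begins (- or left out, the last holds). The fingers move at their own pace and stop on an object; the grip force is fixed at half the most. Time passes only in rows, so rows that do not move let the fingers close. It gives the time, the measured TCP pose, the force, the opening and the grip force at its end, in the units of the state.
- bot.get_obs(): the state, without advancing time (a new reading comes with each control period).
- bot.capture(name): name is "side" or "top" or "wrist"; returns a dict with "color" (384x512x3 uint8, blue, green, red), "fov_y" (degrees; the focal length in pixels is half the picture's height over the tangent of half this angle, whatever the lens; pixels are square), "cx", "cy" (the principal point, pixels), "k1" (the pictures are not rectified: a ray, as slopes to the right and down, at radius r is drawn at 1 + k1 r^2 times it, then the intrinsics apply), "extrinsics" (4x4, takes a point from world to camera coordinates); the wrist camera has in their place "tool_from_camera" (4x4, takes a point from camera to tool coordinates, whose origin is the TCP and whose axes are the flange's). Camera axes: x right, y up, looking along -z (the intrinsics and any distortion apply to the point x, -y, -z); pixel columns grow to the right and rows downward; lengths in mm; the calibration is good to about 2 mm. A picture is of the moment at which its call begins: read the wrist's pose just before it. There is no depth.
- bot.close_job(): hands the job in; it is judged then, once.
The state is a dict: "time": time; "joint_positions": joint angles; "dq": joint speeds; "tau": joint torques, N m; "tool_pos": TCP position; "tcp_rot": TCP orientation; "contact_force": force on the tool from outside, world axes, zero at the start; "moment": the same for the moment, N m; "grip_width": finger opening in mm; "finger_force": force on a finger pad.
Only numpy, scipy, OpenCV 4.12 (cv2) and the standard library are available. Lean on these libraries where they do the work, as an engineer would, in place of code of your own. Each camera call takes 0.05 s, during which the arm holds its last target. There are 200 camera calls.

### The job

The blue craft-kit box rocks because the foot under the orange dot on its lid is too short. Without lifting anything, push the yellow wedge, thin edge first, under that foot until it is snug and the box no longer rocks, without shoving the box along or jacking it up out of level. Then press down firmly on the orange dot for a moment to check that the box stays steady, and leave the wedge tight under the foot, with the other things on the table left where they are.

Things in the scene. Friction and masses are not known exactly. Their poses are not given: they have to be found in the camera images.
- kit_box: Loose blue box, white lid, 182 x 182 mm, lid top at 64 mm, underside at 24 mm, about 0.9 kg. Origin: on the table under its centre. Its x axis runs along the DIAGONAL, from the short-foot corner (-x) to the opposite one (+x). Three rubber feet stand 99 mm from the centre along +x, +y and -y; it rests level on them. About 1 N or more down on the dot rocks it; it swings back when let go.
- foot (a point): End of the short foot, a round-ended smooth steel stud 16 mm thick, 99 mm from the box's centre along the box's -x. This point is 10 mm above the table, but the stud's end really hangs 7 to 10 mm above the table: different each time and not readable, to be found by touch.
- dot_top (a point): Middle of the top face of the orange dot on the lid, a hard disc 38 mm across and 3 mm thick, straight above the short foot; top 67 mm above the table.
- wedge: Loose yellow wedge, 120 mm long (x), 60 wide (y), 90 g. Origin: centre of its underside. Thin edge (3 mm high) at x = +60 mm, upright back face (20 mm high) at x = -60, black stripe near it. It points roughly at the foot, its thin edge 20 to 55 mm short of it. Slides at about 0.5 N; bearing on the foot takes 3 to 6 N, and 10 mm more then lifts that corner 1.4 mm. It does not slip back.
- mallet: Bystander: blue massage mallet lying on the table, ball 64 mm across, handle about 200 mm long. Origin: on the table under the middle of the tool; x towards the ball.
- mug: Bystander: white mug, 76 mm across, 90 mm high. Origin: centre of its underside.
- tape: Bystander: brown roll of tape lying flat, 90 mm across, 24 mm high. Origin: centre of its underside.
- dot: The same orange disc: origin at the middle of its underside, on the lid, 64 mm above the table.
Not all that is in view belongs to the job. What is shaped like the wedge but white is not meant.

How it is judged (in metres and radians):
On the way, in this order (a step that is already met when the one before it is completed fails the run):
1. the wedge is under the short foot and carries part of the box, which is level (contact force between wedge and kit_box above 0.3 N and horizontal distance between foot and wedge below 0.062 m and angle between kit_box's own z axis and vertical below 0.018 rad), for 0.3 s.
2. a finger presses on the orange dot and the box does not dip (contact force between the fingers and dot above 2.5 N and angle between kit_box's own z axis and vertical below 0.018 rad and horizontal distance between foot and wedge below 0.062 m), for 0.3 s.
At the end, for the whole second after the job is handed in: The wedge lies flat under the short foot (foot within 62 mm of the wedge's centre) and carries part of the box's weight (over 0.3 N); the box is level within 0.018 rad, within 20 mm of where it stood, and all is at rest (all of step 1 and distance of kit_box from where it was at the start of the episode below 0.02 m and angle between wedge's own z axis and vertical below 0.05 rad and linear speed of each of kit_box, wedge below 0.01 m/s); the robot touches nothing.
It fails at once if the wedge is lifted off the table (over 12 mm) or tipped over 0.25 rad (height (world z) of wedge above 0.012 m or angle between wedge's own z axis and vertical above 0.25 rad).
It fails at once if the box is lifted (over 15 mm), tipped over 0.2 rad or shoved over 30 mm (height (world z) of kit_box above 0.015 m or angle between kit_box's own z axis and vertical above 0.2 rad or distance of kit_box from where it was at the start of the episode above 0.03 m).
It fails at once if a bystander is moved by more than 20 mm (distance of any of mallet, mug, tape from where it was at the start of the episode above 0.02 m).
It also fails if it takes over 51 s, if anything falls off the work surface, if the arm or the gripper's body presses on something with over 40 N, if the wrist force passes 120 N, or if a joint passes its speed limit or range.

## Working session

There is one attempt and no reset: what is moved stays moved. The work goes in short steps, Python scripts to look and compute and a shell command to move; the robot and the scene stay as the last step left them, time stands still between calls to the robot, and variables do not carry over. Pictures are saved under pics/ and viewed, at most 10 in all, crops included, and the job is handed in when it is done.

```bash
mkdir -p pics; cat > h.py <<'E'
import numpy as np, cv2
from plant import bot
def ray(c,u,v,obs=None):
    H=c["color"].shape[0]; f=H/2/np.tan(np.radians(c["fov_y"])/2)
    d=np.array([(u-c["cx"])/f,(v-c["cy"])/f]); s=d.copy()
    for _ in range(30): s=d/(1+c["k1"]*(s@s))
    return np.array([s[0],-s[1],-1.])
def pt(c,u,v,z):
    E=np.array(c["extrinsics"]); R,t=E[:3,:3],E[:3,3]
    o=-R.T@t; d=R.T@ray(c,u,v)
    return o+d*(z-o[2])/d[2]
def proj(c,p):
    E=np.array(c["extrinsics"]); q=E[:3,:3]@np.array(p,float)+E[:3,3]
    s=np.array([q[0],-q[1]])/-q[2]; s=s*(1+c["k1"]*(s@s))
    f=c["color"].shape[0]/2/np.tan(np.radians(c["fov_y"])/2)
    return s*f+[c["cx"],c["cy"]]
E
python3 - <<'E'
from h import *
import pickle
o=bot.get_obs(); print({k:np.round(v,3).tolist() for k,v in o.items()})
for n in("top","side"):
    c=bot.capture(n); pickle.dump(c,open(n+".pkl","wb")); cv2.imwrite(f"pics/{n}0.png",c["color"])
    print(n,c["fov_y"],c["cx"],c["cy"],c["k1"],np.round(c["extrinsics"],3).tolist())
E
```

```text
{'time': 0.0, 'joint_positions': [1.082, 0.343, 1.525, 0.0, 1.275, -0.146], 'dq': [0.001, -0.001, 0.001, 0.003, -0.0, 0.001], 'tau': [-0.001, -43.124, -24.423, 0.072, 0.056, -0.0], 'tool_pos': [176.23, 494.113, 226.049], 'tcp_rot': [-3.14, -0.0, 2.799], 'contact_force': [0.144, 0.421, -0.107], 'moment': [-0.024, -0.017, 0.03], 'finger_force': 0.0, 'grip_width': 91.621}
top 54.34509153565721 254.02120868689883 187.75934407196488 -0.04021344210583819 [[0.018, -1.0, -0.002, -6.385], [0.985, 0.017, 0.174, -566.292], [-0.174, -0.005, 0.985, -1126.546], [0.0, 0.0, 0.0, 1.0]]
side 44.971722630669674 255.61649145788724 186.89034566873053 0.014079941573154458 [[0.807, -0.591, 0.012, -437.822], [0.338, 0.479, 0.81, -258.819], [-0.484, -0.65, 0.586, -986.705], [0.0, 0.0, 0.0, 1.0]]
```

View pics/top0.png

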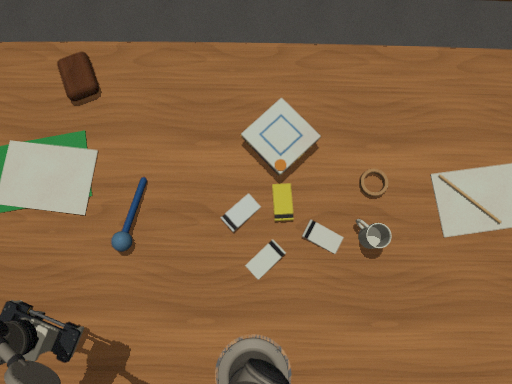

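View pics/side0.png

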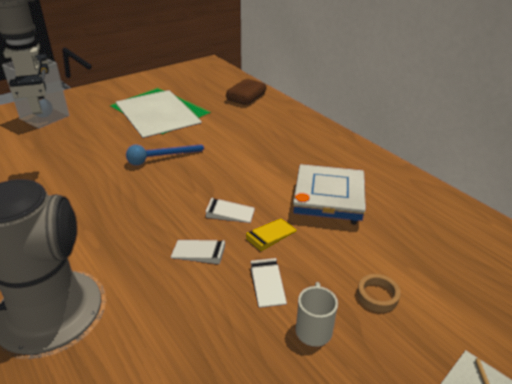

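Top view: box near (281,137), orange dot (280,165), yellow wedge (283,202) with its stripe at about row 217, so the back faces the robot. Next, an enlarged crop.

```bash
python3 - <<'E'
from h import *
import pickle
c=pickle.load(open("top.pkl","rb"));s=pickle.load(open("side.pkl","rb"))
a=cv2.resize(c["color"][85:235,230:330],None,fx=4,fy=4,interpolation=cv2.INTER_CUBIC)
b=cv2.resize(s["color"][155:280,235:335],None,fx=4,fy=4,interpolation=cv2.INTER_CUBIC)
b=np.vstack([b,np.zeros((100,400,3),np.uint8)])
cv2.imwrite("pics/crop0.png",np.hstack([a,b]))
for n,i in(("top",c),("side",s)):
    h=cv2.cvtColor(i["color"],cv2.COLOR_BGR2HSV)
    for nm,lo,hi,z in(("dot",(5,180,180),(16,255,255),67),("wedge",(24,150,80),(35,255,255),10)):
        m=cv2.inRange(h,lo,hi); k,l,st,ce=cv2.connectedComponentsWithStats(m)
        j=1+np.argmax(st[1:,4]); print(n,nm,st[j],ce[j].round(1),pt(i,*ce[j],z).round(1))
E
```

```text
top dot [275 160  11  10  79] [280.  164.6] [638.2 -76.4  67. ]
top wedge [272 183  21  32 573] [282.2 198.6] [539.3 -87.8  10. ]
side dot [296 194  13   7  75] [302.1 197. ] [635.2 -76.8  67. ]
side wedge [247 221  48  29 689] [269.9 233.7] [520.3 -91.7  10. ]
```

View pics/crop0.png

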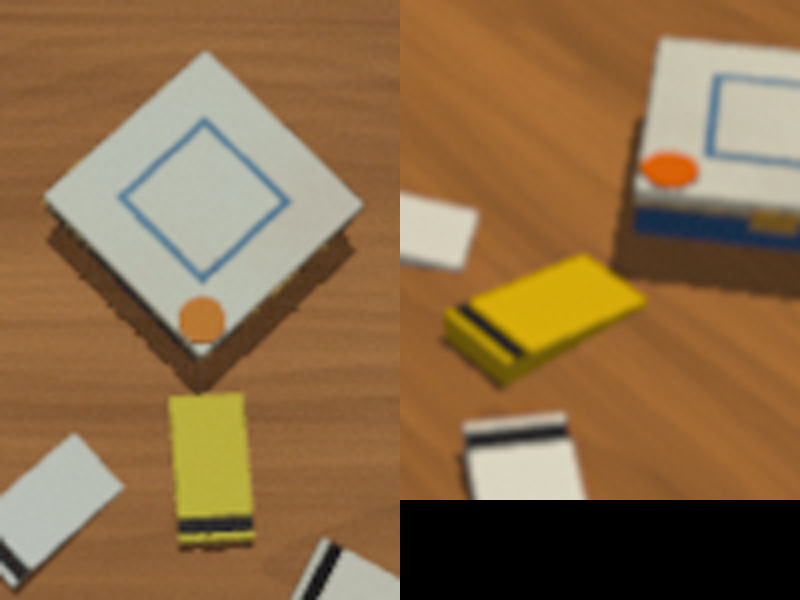

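Crop: lid corners at (206,52), (362,205), (201,355), (45,198). Wedge thin corners are at (169,397) and (243,393), back corners at about (180,545) and (254,538). The dot is at (202,320).

```bash
python3 - <<'E'
from h import *
import pickle
c=pickle.load(open("top.pkl","rb"));s=pickle.load(open("side.pkl","rb"))
E=c["extrinsics"];print("cam",(-E[:3,:3].T@E[:3,3]).round())
P=lambda u,v,z:pt(c,230+u/4-.375,85+v/4-.375,z)[:2].round(1)
Q=lambda u,v,z:pt(s,235+u/4-.375,155+v/4-.375,z)[:2].round(1)
L=[P(206,52,64),P(362,205,64),P(201,355,64),P(45,198,64)];print("lid",L,np.mean(L,0), np.linalg.norm(L[0]-L[2]),np.linalg.norm(L[1]-L[3]))
d=L[0]-L[2];print("box yaw",np.arctan2(d[1],d[0]), "and",np.arctan2(*(L[3]-L[1])[::-1])-np.pi/2)
print("dot",P(202,320,67),Q(670,168,67) if 0 else Q(270,168,67))
a,b=P(169,397,3),P(243,393,3);e,f=P(180,545,20),P(254,538,20)
print("thin",a,b,np.linalg.norm(a-b),"back",e,f,np.linalg.norm(e-f))
t,k=(a+b)/2,(e+f)/2;print("wedge",t,k,np.linalg.norm(t-k),np.arctan2(*(t-k)[::-1]))
print("side thin",Q(185,255,3),Q(247,298,3),"back",Q(44,312,20),Q(105,370,20))
E
```

```text
cam [ 361.   -2. 1208.]
lid [array([863. , -79.2]), array([ 735.6, -204.2]), array([610.9, -76.4]), array([736.8,  48.7])] [736.575 -77.775] 252.11554890565557 252.90284695906448
box yaw -0.011106247019351907 and -0.004744922871764201
dot [638.3 -76.8] [636.3 -75.5]
thin [588.5 -54.4] [ 593. -115.] 60.76684951517562 back [465.9 -63.5] [ 472.5 -122.3] 59.16924876994806
wedge [590.75 -84.7 ] [469.2 -92.9] 121.82628000558829 0.06735988601614433
side thin [586.4 -53.9] [ 592. -111.] back [466.2 -61.8] [ 465.9 -126. ]
```

```bash
R='[-0.031,-0.015,0,0,0,0]'; python3 -m crank '[[-0.031,-0.015,0,0,0,0],[-0.031,-0.015,0,0,0,0],[-0.031,-0.015,0,0,0,0],[-0.031,-0.015,0,0,0,0],[-0.031,-0.015,0,0,0,0]]' 22
python3 -m crank '[[-0.031,-0.015,0,0,0,0],[-0.031,-0.015,0,0,0,0],[-0.031,-0.015,0,0,0,0],[-0.031,-0.015,0,0,0,0],[-0.031,-0.015,0,0,0,0]]'
python3 -m crank '[[-0.011,-0.032,0,0,0,0],[-0.011,-0.032,0,0,0,0],[-0.011,-0.032,0,0,0,0],[-0.011,-0.032,0,0,0,0],[-0.011,-0.032,0,0,0,0]]'
python3 -m crank '[[-0.011,-0.032,0,0,0,0],[-0.011,-0.032,0,0,0,0],[-0.011,-0.032,0,0,0,0],[-0.011,-0.032,0,0,0,0],[-0.011,-0.032,0,0,0,0]]'
```

```text
time: 0.72
tool_pos: [297.7, 370.7, 226.4]
tcp_rot: [-3.141, -0.0, 2.799]
contact_force: [1.2, 0.1, 0.7]
grip_width: 46.1
finger_force: 0.0
time: 1.35
tool_pos: [418.5, 248.0, 226.4]
tcp_rot: [-3.141, -0.001, 2.799]
contact_force: [0.6, 0.4, -0.3]
grip_width: 20.6
finger_force: 0.0
time: 1.98
tool_pos: [415.7, 78.8, 226.5]
tcp_rot: [-3.141, -0.001, 2.799]
contact_force: [0.2, 0.3, -0.3]
grip_width: 20.0
finger_force: 0.0
time: 2.6
tool_pos: [413.7, -90.4, 226.5]
tcp_rot: [3.141, -0.001, 2.799]
contact_force: [0.3, -0.3, 0.2]
grip_width: 20.4
finger_force: 0.0
```

```bash
python3 -m crank '[[0,0,0,0,0,0.18],[0,0,0,0,0,0.18],[0,0,0,0,0,0.18],[0,0,0,0,0,0.18],[0,0,0,0,0,0.18]]'
python3 -m crank '[[0,0,0,0,0,0.18],[0,0,0,0,0,0.18],[0,0,0,0,0,0.18],[0,0,0,0,0,0.18],[0,0,0,0,0,0.18]]'
python3 -m crank '[[0,0,0,0,0,0.18],[0,0,0,0,0,0.18],[0,0,0,0,0,0.18],[0,0,0,0,0,0.18],[0,0,0,0,0,0.18]]'
```

```text
time: 3.22
tool_pos: [413.8, -89.3, 226.4]
tcp_rot: [-3.141, -0.001, 1.893]
contact_force: [-0.0, -0.2, 0.1]
grip_width: 20.1
finger_force: 0.0
time: 3.85
tool_pos: [413.8, -89.2, 226.4]
tcp_rot: [-3.141, 0.0, 0.993]
contact_force: [-0.6, -0.9, -0.6]
grip_width: 20.1
finger_force: 0.0
time: 4.47
tool_pos: [413.8, -89.2, 226.4]
tcp_rot: [-3.141, 0.001, 0.093]
contact_force: [0.3, -0.5, 0.3]
grip_width: 20.2
finger_force: 0.0
```

```bash
python3 - <<'E'
from h import *
import pickle
from scipy.spatial.transform import Rotation as Ro
o=bot.get_obs(); c=bot.capture("wrist")
T=np.eye(4);T[:3,:3]=Ro.from_euler("xyz",o["tcp_rot"]).as_matrix();T[:3,3]=o["tool_pos"]
W=T@np.array(c["tool_from_camera"]); c["extrinsics"]=np.linalg.inv(W)
print("cam",W[:3,3].round(),W[:3,2].round(2)); pickle.dump(c,open("w1.pkl","wb"))
cv2.imwrite("pics/w1.png",c["color"])
for p in([590.5,-84.5,3],[469,-93,20],[637.5,-77,10],[413,-89,5]):print(p,proj(c,p).round())
E
```

```text
cam [488. -82. 386.] [0.28 0.02 0.96]
[590.5, -84.5, 3] [266.  24.]
[469, -93, 20] [263. 128.]
[637.5, -77, 10] [264. -23.]
[413, -89, 5] [256. 170.]
```

View pics/w1.png

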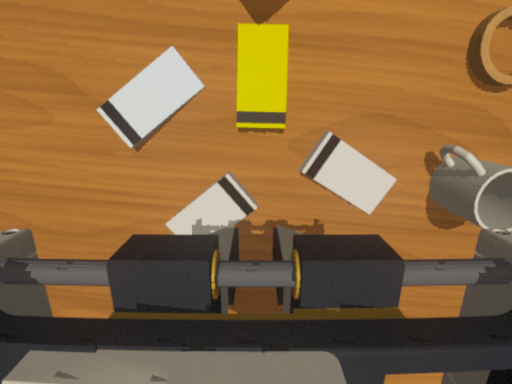

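Wrist view: wedge thin corners at (238,24) and (289,25), back top corners at (237,124) and (286,125). A decoy corner shows at (256,207).

```bash
python3 - <<'E'
from h import *
import pickle
c=pickle.load(open("w1.pkl","rb"))
for u,v,z in((238,24,3),(289,25,3),(237,124,20),(286,125,20),(256,207,20),(232,174,20)):print(u,v,pt(c,u,v,z).round(1))
E
```

```text
238 24 [587.2 -51.6   3. ]
289 25 [ 591.9 -112.3    3. ]
237 124 [471.3 -60.6  20. ]
286 125 [ 475.7 -120.7   20. ]
256 207 [366.4 -93.9  20. ]
232 174 [408.1 -59.   20. ]
```

```bash
python3 -m crank '[[0.0235,0.007,0,0,0,0.015],[0,0,0.05,0,0,0],[0,0,0.05,0,0,0],[0,0,0.05,0,0,0],[0,0,0.04,0,0,0]]'
python3 -m crank '[[0,0,0.015,0,0,0],[0,0,0.013,0,0,0],[0,0,0,0,0,0],[0,0,0,0,0,0]]'
```

```text
time: 5.15
tool_pos: [437.4, -93.7, 34.8]
tcp_rot: [-3.141, 0.001, 0.087]
contact_force: [0.2, -0.9, 0.6]
grip_width: 20.4
finger_force: 0.0
time: 5.65
tool_pos: [438.6, -94.1, 9.3]
tcp_rot: [3.141, -0.001, 0.084]
contact_force: [0.9, 0.1, 0.0]
grip_width: 20.1
finger_force: 0.0
```

```bash
python3 -m crank '[[0.008,0,0,0,0,0],[0.008,0,0,0,0,0],[0.008,0,0,0,0,0],[0.008,0,0,0,0,0],[0.008,0,0,0,0,0]]'
python3 -m crank '[[0.008,0,0,0,0,0],[0.008,0,0,0,0,0],[0.008,0,0,0,0,0],[0.008,0,0,0,0,0],[0.004,0,0,0,0,0]]'
python3 -m crank '[[0.004,0,0,0,0,0],[0.004,0,0,0,0,0],[0.003,0,0,0,0,0],[0,0,0,0,0,0],[0,0,0,0,0,0]]'
```

```text
time: 6.28
tool_pos: [478.4, -90.5, 8.7]
tcp_rot: [-3.141, 0.0, 0.084]
contact_force: [-0.4, -0.1, 1.4]
grip_width: 20.2
finger_force: 0.6
time: 6.9
tool_pos: [514.5, -87.6, 8.7]
tcp_rot: [3.142, -0.0, 0.084]
contact_force: [-1.3, -0.2, 1.2]
grip_width: 20.5
finger_force: 0.5
time: 7.52
tool_pos: [524.8, -86.7, 8.7]
tcp_rot: [-3.142, -0.0, 0.084]
contact_force: [-0.0, 0.1, 0.2]
grip_width: 20.0
finger_force: 0.0
```

```bash
for i in 1 2; do python3 -m crank '[[0.002,0,0,0,0,0],[0.002,0,0,0,0,0],[0.001,0,0,0,0,0]]'|grep -E "pos|force"; done
python3 - <<'E'
from h import *
import pickle
c=bot.capture("side"); a=cv2.resize(c["color"][160:270,225:375],None,fx=5,fy=5,interpolation=cv2.INTER_CUBIC); cv2.imwrite("pics/s2.png",a)
E
```

```text
tool_pos: [529.9, -86.3, 8.7]
contact_force: [-0.8, 0.1, 0.5]
finger_force: 0.3
tool_pos: [535.0, -85.8, 8.7]
contact_force: [-0.8, 0.6, 0.8]
finger_force: 0.3
```

View pics/s2.png

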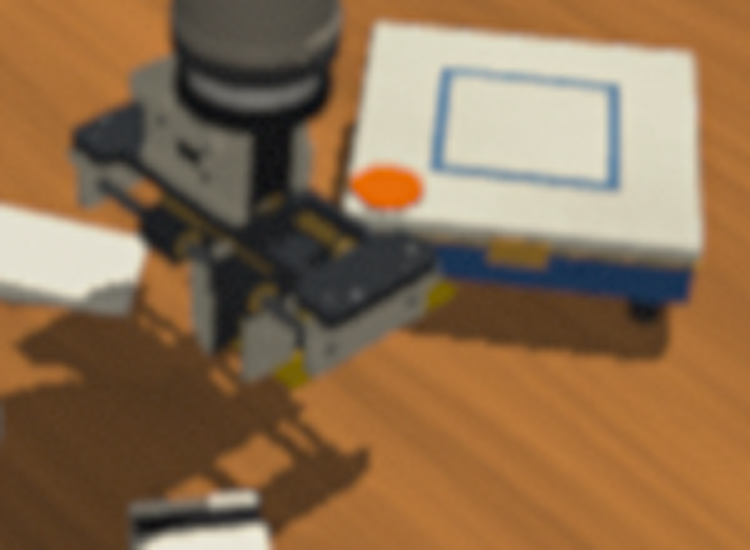

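The wedge is being pushed (yellow visible at (290,372) and (440,293)) and its thin end is under the box corner, which hasn't moved. I'll go on in small steps and watch the force.

```bash
for i in 1 2 3 4; do python3 -m crank '[[0.001,0,0,0,0,0],[0.001,0,0,0,0,0]]'|grep -E "pos|contact"; done
```

```text
tool_pos: [536.8, -85.7, 8.7]
contact_force: [-0.3, -0.2, -0.2]
tool_pos: [538.8, -85.5, 8.7]
contact_force: [0.6, -0.9, -0.5]
tool_pos: [540.8, -85.3, 8.7]
contact_force: [-0.0, 0.9, -0.6]
tool_pos: [542.8, -85.2, 8.7]
contact_force: [-0.9, -0.1, -0.1]
```

```bash
for i in 1 2 3; do python3 -m crank '[[0.001,0,0,0,0,0],[0.001,0,0,0,0,0]]'|grep -E "pos|force"; done
```

```text
tool_pos: [544.8, -85.0, 8.7]
contact_force: [-0.2, 0.4, -0.4]
finger_force: 0.3
tool_pos: [546.8, -84.8, 8.7]
contact_force: [-0.2, -0.3, 0.4]
finger_force: 0.3
tool_pos: [548.8, -84.7, 8.7]
contact_force: [-0.6, 0.2, -0.4]
finger_force: 0.3
```

```bash
for i in 1 2; do python3 -m crank '[[0.001,0,0,0,0,0],[0.001,0,0,0,0,0]]'|grep -E "pos|force"; done
```

```text
tool_pos: [550.8, -84.5, 8.7]
contact_force: [-0.8, -0.2, 0.8]
finger_force: 0.3
tool_pos: [552.8, -84.3, 8.7]
contact_force: [-0.7, -0.5, -0.3]
finger_force: 0.3
```

```bash
python3 -m crank '[[0.001,0,0,0,0,0],[0.001,0,0,0,0,0]]'|grep -E "pos|force"
```

```text
tool_pos: [554.8, -84.2, 8.7]
contact_force: [-0.4, -0.2, 0.2]
finger_force: 0.3
```

```bash
python3 -m crank '[[0.001,0,0,0,0,0],[0.001,0,0,0,0,0]]'|grep -E "pos|force"
```

```text
tool_pos: [556.7, -84.0, 8.7]
contact_force: [-0.3, -0.2, 0.2]
finger_force: 0.6
```

```bash
python3 -m crank '[[0.001,0,0,0,0,0],[0.001,0,0,0,0,0]]'|grep -E "pos|force"
```

```text
tool_pos: [558.0, -83.8, 8.6]
contact_force: [-5.0, -1.5, 3.1]
finger_force: 2.6
```

```bash
python3 -m crank '[[0.001,0,0,0,0,0],[0.001,0,0,0,0,0],[0,0,0,0,0,0],[0,0,0,0,0,0]]'|grep -E "pos|force"
```

```text
tool_pos: [559.3, -83.6, 8.6]
contact_force: [-7.3, 0.5, 3.8]
finger_force: 3.4
```

```bash
cat > dot.py <<'E'
from h import *
import pickle
def cen(i):
    # blue square outline + dot, in the lid region
    h=cv2.cvtColor(i,cv2.COLOR_BGR2HSV); out=[]
    m=cv2.inRange(h,(5,180,180),(16,255,255)); k,l,st,ce=cv2.connectedComponentsWithStats(m)
    return ce[1+np.argmax(st[1:,4])].round(2)
s0=pickle.load(open("side.pkl","rb"))["color"]; c=bot.capture("side"); s1=c["color"]
print("dot",cen(s0),cen(s1))
t=s0[165:215,310:370]; r=cv2.matchTemplate(s1[155:225,300:380],t,cv2.TM_CCOEFF_NORMED); y,x=np.unravel_index(r.argmax(),r.shape)
n=r[y-1:y+2,x-1:x+2]; f=lambda a,b,c:(a-c)/(2*(a-2*b+c))
print("shift px",x-10+f(n[1,0],n[1,1],n[1,2]),y-10+f(n[0,1],n[1,1],n[2,1]),r.max())
E
python3 dot.py
```

```text
dot [302.12 197.01] [303.6  196.21]
shift px 0.12436171621084213 -0.17116744816303253 0.9770615
```

```bash
python3 -m crank '[[-0.004,0,0,0,0,0],[-0.01,0,0,0,0,0],[-0.02,0,0,0,0,0],[0,0,-0.03,0,0,0],[0,0,-0.05,0,0,0]]'
python3 -m crank '[[0,0,-0.035,0,0,0],[0,0,0,0,0,0],[0,0,0,0,0,0],[0,0,0,0,0,0]]' 0
python3 dot.py
python3 - <<'E'
from h import *
from scipy.spatial.transform import Rotation as Ro
o=bot.get_obs(); c=bot.capture("wrist")
T=np.eye(4);T[:3,:3]=Ro.from_euler("xyz",o["tcp_rot"]).as_matrix();T[:3,3]=o["tool_pos"]
c["extrinsics"]=np.linalg.inv(T@np.array(c["tool_from_camera"]))
h=cv2.cvtColor(c["color"],cv2.COLOR_BGR2HSV)
m=cv2.inRange(h,(5,180,150),(16,255,255)); k,l,st,ce=cv2.connectedComponentsWithStats(m);j=1+np.argmax(st[1:,4])
print(st[j],ce[j],pt(c,*ce[j],67).round(1)); cv2.imwrite("pics/w3.png",c["color"])
E
```

```text
time: 12.5
tool_pos: [525.3, -86.3, 88.2]
tcp_rot: [-3.14, 0.003, 0.083]
contact_force: [1.4, 0.0, -0.1]
grip_width: 20.0
finger_force: 0.0
time: 13.0
tool_pos: [525.9, -86.3, 122.3]
tcp_rot: [-3.14, 0.002, 0.084]
contact_force: [-0.7, 0.5, -0.3]
grip_width: 0.5
finger_force: 0.0
dot [302.12 197.01] [301.81 196.94]
shift px 0.31490930914878845 -0.014048207551240921 0.9588577
[  230     0   282   246 14497] [411.31234048 132.65717045] [ 595.7 -195.2   67. ]
```

View pics/w3.png

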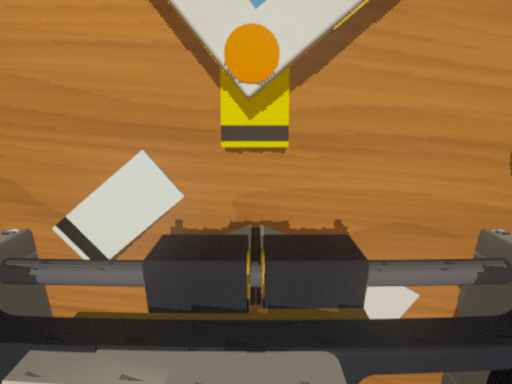

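Wrist view: the wedge sits square under the corner, stripe at row 133; the dot centre is at (252,53).

```bash
python3 - <<'E'
from h import *
from scipy.spatial.transform import Rotation as Ro
o=bot.get_obs(); c=bot.capture("wrist")
T=np.eye(4);T[:3,:3]=Ro.from_euler("xyz",o["tcp_rot"]).as_matrix();T[:3,3]=o["tool_pos"]
c["extrinsics"]=np.linalg.inv(T@np.array(c["tool_from_camera"]))
print(pt(c,252,53,67).round(1),pt(c,221,141,20).round(1),pt(c,289,141,20).round(1))
E
python3 -m crank '[[0.03,0,0,0,0,0],[0.03,0,0,0,0,0],[0.03,0,0,0,0,0],[0.022,0,0,0,0,0],[0,0,0.03,0,0,0]]'
python3 -m crank '[[0,0,0.012,0,0,0],[0,0,0.004,0,0,0],[0,0,0,0,0,0],[0,0,0,0,0,0]]'
```

```text
[638.8 -74.1  67. ] [572.4 -51.1  20. ] [ 577.5 -111.7   20. ]
time: 13.78
tool_pos: [641.3, -77.3, 94.7]
tcp_rot: [3.14, -0.005, 0.084]
contact_force: [0.8, -0.8, -0.4]
grip_width: 0.1
finger_force: 0.0
time: 14.28
tool_pos: [638.9, -77.3, 78.8]
tcp_rot: [3.141, -0.002, 0.084]
contact_force: [0.2, -0.0, -0.2]
grip_width: 0.7
finger_force: 0.0
```

```bash
for i in 1 2; do python3 -m crank '[[0,0,0.002,0,0,0],[0,0,0.002,0,0,0]]'|grep -E "pos|contact"; done;  python3 -m crank '[[0,0,0.001,0,0,0],[0,0,0.001,0,0,0]]'|grep -E "pos|contact"
```

```text
tool_pos: [638.5, -77.2, 74.0]
contact_force: [-0.1, 0.1, 0.4]
tool_pos: [638.4, -77.2, 69.5]
contact_force: [0.1, -0.1, -0.1]
tool_pos: [638.5, -77.2, 67.7]
contact_force: [-0.8, -0.0, -0.2]
```

```bash
python3 -m crank '[[0,0,0.001,0,0,0],[0,0,0,0,0,0]]'|grep -E "pos|contact"
```

```text
tool_pos: [638.4, -77.2, 67.3]
contact_force: [-2.7, -0.7, 4.5]
```

```bash
python3 -m crank '[[0,0,0.001,0,0,0],[0,0,0,0,0,0]]'|grep -E "pos|contact"
```

```text
tool_pos: [638.5, -77.2, 67.2]
contact_force: [-5.3, 0.8, 10.4]
```

Holding at 10 N with no dip (z stays at about 67.2). I'll hold a moment, then lift straight up.

```bash
python3 -m crank '[[0,0,0,0,0,0],[0,0,0,0,0,0],[0,0,0,0,0,0],[0,0,0,0,0,0],[0,0,0,0,0,0]]'; python3 dot.py
python3 -m crank '[[0,0,-0.002,0,0,0],[0,0,-0.01,0,0,0],[0,0,-0.03,0,0,0],[0,0,-0.05,0,0,0],[-0.04,0,-0.03,0,0,0]]'
python3 -m crank '[[-0.05,0,0,0,0,0],[-0.05,0,0,0,0,0],[0,0,0,0,0,0],[0,0,0,0,0,0]]'
python3 dot.py
python3 - <<'E'
from h import *
a=bot.capture("side")["color"][150:275,225:375]; b=bot.capture("wrist")["color"][:190]
a=cv2.resize(a,None,fx=4,fy=4,interpolation=cv2.INTER_CUBIC); cv2.imwrite("pics/f.png",a); cv2.imwrite("pics/fw.png",b)
E
```

```text
time: 16.15
tool_pos: [638.5, -77.2, 67.2]
tcp_rot: [3.141, -0.001, 0.084]
contact_force: [-2.9, 0.9, 10.2]
grip_width: 0.3
finger_force: 5.2
dot [302.12 197.01] [30.67 63.11]
shift px 1.0682125091552734 1.005795185919851 0.48766166
time: 16.82
tool_pos: [600.5, -80.8, 190.3]
tcp_rot: [3.14, -0.005, 0.085]
contact_force: [0.3, -0.3, 0.1]
grip_width: 0.2
finger_force: 0.0
time: 17.32
tool_pos: [500.0, -89.2, 188.5]
tcp_rot: [3.141, -0.002, 0.084]
contact_force: [-1.1, 0.7, -0.3]
grip_width: 0.4
finger_force: 0.0
dot [302.12 197.01] [301.9  196.94]
shift px 0.023340726271271706 -0.02386106364428997 0.9993807
```

View pics/f.png

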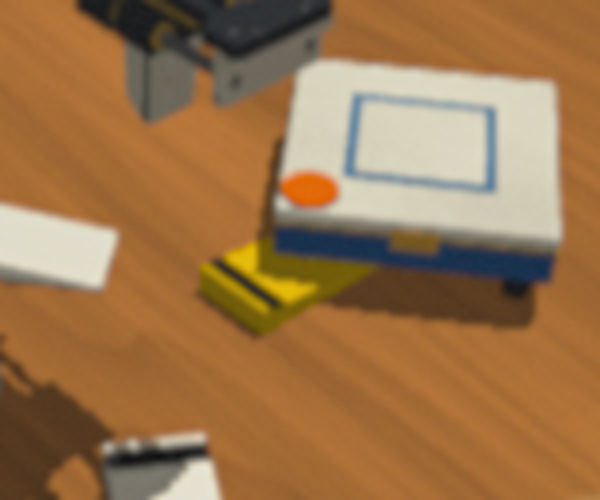

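View pics/fw.png

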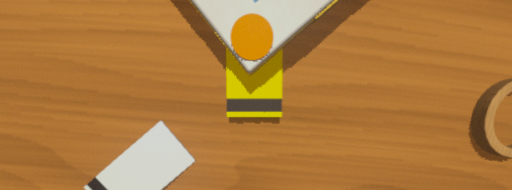

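The side view shows the box level and in its original place (0.02 px shift), with the wedge flat under the corner and the arm clear. Handing in.

```bash
python3 -c "
from plant import bot
print(bot.close_job())"
```

```text
the job is handed in; nothing more can be done
None
```

The job is handed in: the wedge is snug under the short foot, the box held with no measurable dip under a 10 N press on the dot, and camera checks showed it level and where it started; no verdict was returned.

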